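# Level the griddle stand and keep the level pressed down

## Task

Seat the spirit level flat in the ribbed pocket on the griddle stand's deck (either way round), then turn the stand's levelling foot by its wing until the bubble sits centred between the two lines. Then press down on top of the seated level with a steady push of about 10 to 20 N, with the bubble still centred, and finish while still pressing: do not let up, because the lock nut is about to be tightened. Leave the citrus squeezer, the cruet and the salt bowl where they are.

Things in the scene. Friction and masses are not known exactly. Their poses are not given: they have to be found in the camera images.
- level: Aluminium spirit level, a bar 24 wide (x), 160 long (y), 38 high (z), about 0.25 kg, loose on the counter. Origin at the centre of its underside. A green vial lies along y in a 64 mm window in the middle of its top; the 48 mm at each end are solid metal, 38 mm high. Pinch it across its 24 mm width; press anywhere on its top.
- bubble (a joint): Place of the pale bubble (12 mm long) along the level's +y from the vial's middle, m; 0 is centred, within +-0.003 it lies between the two black lines, stops at +-0.022. It runs to the higher end, 0.40 m per rad of tilt about the level's x, and settles in about 1.5 s. Meaningful once the level is seated.
- griddle: Low steel stand fixed to the counter, 200 (x) by 310 (y) mm, z up; origin on the counter below its middle. Its deck (12 thick, top 56 mm up when level) is hinged about x near the -y end (axis at y -140, z 50 mm); the +y end rests on the levelling foot and starts too low. Two burner tubes, 14 mm high, lie along y at x 40 and 66 mm; a 22 mm lip runs along the +x edge.
- pocket (a point): Centre of the pocket's floor, on the deck's top face at griddle x -35, y -45 mm; it tilts with the deck. z is the deck's normal (up to about 0.05 rad off vertical at the start), y the pocket's length. Inside 28 (x) by 164 (y) mm, 2 mm clear of the level all round; ribs 8 mm high, 6 mm thick.
- foot_grip (a point): On the foot's upright turning axis (griddle x 0, y 115 mm), 33 mm above the deck; turns with the wing, a black bar 46 long (x), 12 thick (y), 11 to 45 mm above the deck: pinch its thickness from above. Counter-clockwise from above raises the +y end: 0.025 rad of tilt and 6.4 mm of wing rise per rad. Needs 0.7 to 2.2 rad in all, 0.15 N m; stays where left.
- squeezer: Yellow plastic citrus squeezer, 108 mm across, 56 high, loose; origin at the centre of its underside. Bystander.
- cruet: Empty glass cruet with cork, 66 mm across, 145 high, loose; origin at the centre of its underside. Bystander.
- salt_bowl: Small terracotta bowl, 90 mm across, 45 high, loose; origin at the centre of its underside. Bystander.
Mind the look-alikes: they are no part of the job. What is meant by the level is not pink or turquoise, and is the smaller of those in its own colour.

How it is judged:
By the outcome, as a careful person would: the job done as asked, in the order asked, and still so for the second after the job is handed in, while the arm keeps its last pose, push and grip.
It also fails if it takes over 72 s, if anything falls off the work surface, if the arm or the gripper's body presses on something with over 40 N, if the wrist force passes 120 N, or if a joint passes its speed limit or range.

## Robot

A 6-joint arm with a two-finger parallel gripper is mounted at the origin on the work surface. World frame = base frame: x ahead of the robot, y to its left, z up, the work surface at z = 0. Lengths are in m, angles in rad, forces in N, time in s.
With the tool pointing down it reaches from about 0.35 to 0.975 m from the base axis. Payload 4.9 kg.
Tool frame: the origin (TCP) lies at the very end of the fingers, on their centre line; the grasp point (between the pads) lies 19 mm behind it; z points along the fingers, y is the line along which they close (so a half turn about z gives the same grasp; the last joint's range is limited). The gripper opens to 85 mm and grips with 20 to 120 N. Pads are 22 mm wide; open, the fingers measure 114 mm over their backs; the gripper's body (76 mm by 85 mm) begins 54 mm behind the grasp point. The pads swing forward as they close: fully open they stand 13 mm farther back than shut.
Start: joints at [-1.345, 0.053, 1.613, -0, 1.476, -0.119], TCP at [0.211, -0.588, 0.231] pointing down, gripper open.
Joint ranges: [-3.01, 3.01], [-1.01, 2.22], [0.06, 2.58], [-1.02, 4.17], [0.09, 2.62], [-3.14, 3.14]. Speed limits (rad/s): [2.57, 2.57, 3.14, 3.14, 3.14, 3.14].

## Interface

Orientations are given as a rotation vector (axis times angle).
In Python, from station import * gives the robot as it stands.
- The arm moves only by the shell command python3 -m crank 'ROWS' [OPENING] [FORCE]. ROWS is JSON, a list of rows, each an object with "offset": the shift along the tool's x, y, z in m, a list of three; "twist": the turn, a rotation vector about the tool's x, y, z in degrees, a list of three. In form: [{"offset": [x, y, z], "twist": [rx, ry, rz]}, ...]. A call has 1 to 20 rows; each row is the pose to reach, as a shift and turn from the pose commanded when the call began, along the tool's axes at that moment; what a row does not reach only later rows make up. A row lasts 1/8 s, in which the tool goes at most 62.5 mm and 10.7 degrees, less where a joint would pass 70% of its speed; a pose out of reach is approached as far as the arm can. A call with a gripper value outside its range is refused whole. OPENING is the opening, from 0 (shut) to 1 (fully open), set as the call begins (- or left out, the last holds). The fingers move at their own pace and stop on an object; FORCE is the grip in N (left out, the last holds). Time passes only in rows, so rows that repeat a pose let the fingers close. It gives the time, the measured TCP pose, the force, the opening and the grip force at its end, in the units of the state.
- get_obs(): the state, without advancing time (a new reading comes with each control period).
- get_image(name): name is "side" or "top" or "wrist"; returns the picture (400x640x3 uint8, red, green, blue); there is no depth.
- get_calibration(name): a dict with "intrinsics" (3x3 intrinsics, pixels), "world_from_camera" (4x4, takes a point from camera to world coordinates); the wrist camera has in their place "tool_from_camera" (4x4, takes a point from camera to tool coordinates, whose origin is the TCP and whose axes are the flange's). Camera axes: x right, y up, looking along -z (the intrinsics and any distortion apply to the point x, -y, -z); pixel columns grow to the right and rows downward; lengths in m; the calibration is good to about 2 mm. A picture is of the moment at which its call begins: read the wrist's pose just before it. get_calibration takes no time and is no camera call.
- finish_job(): hands the job in; it is judged then, once.
Trained networks look in the newest picture that a camera, given by its name, has taken for a name from the list of things; names that differ only in an ending like _2 or _b are one class to them, and where a whole thing is asked for, a point or a joint stands for the part that bears it (a point fixed in the world has none). Each returns a list of dicts, best first, with "confidence" (0 to 1); they miss things now and then, are a little off and sometimes report something else, mostly with a low value. They report only what shows in the picture. A call takes as long as a camera call. They do not tell look-alikes from the thing itself.
- cut_out(query, camera): "region" (400x640 bool, what is visible of it) and "rect" ([centre column, centre row, width, height] in pixels, round what is visible of it).
The state is a dict: "t": time; "q": joint angles; "dq": joint speeds; "effort": joint torques, N m; "tool_pos": TCP position; "tool_rot": TCP orientation; "contact_force": force on the tool from outside, world axes, zero at the start; "wrist_torque": the same for the moment, N m; "opening": finger opening in m; "grip_force": force on a finger pad.
Only numpy, scipy, OpenCV 4.12 (cv2) and the standard library are available. Lean on these libraries where they do the work, as an engineer would, in place of code of your own. Each camera call takes 0.05 s, during which the arm holds its last target. There are 200 camera calls.

## Working session

There is one attempt and no reset: what is moved stays moved. The work goes in short steps, Python scripts to look and compute and a shell command to move; the robot and the scene stay as the last step left them, time stands still between calls to the robot, and variables do not carry over. Pictures are saved under pics/ and viewed, at most 10 in all, crops included, and the job is handed in when it is done.

```bash
ls; mkdir -p pics; cat > h.py <<'E'
from station import *
import numpy as np, cv2
from scipy.spatial.transform import Rotation as R
def cam(name):
    c=get_calibration(name);K=np.array(c["intrinsics"])
    if "world_from_camera" in c: return K,np.array(c["world_from_camera"]),c
    o=get_obs();T=np.eye(4);T[:3,:3]=R.from_rotvec(o["tool_rot"]).as_matrix();T[:3,3]=o["tool_pos"]
    return K,T@np.array(c["tool_from_camera"]),c
def ray(K,T,uv):
    d=np.linalg.inv(K)@np.array([uv[0],uv[1],1.]);d=T[:3,:3]@np.array([d[0],-d[1],-d[2]]);return T[:3,3],d
def onz(K,T,uv,z):
    p,d=ray(K,T,uv);return p+d*(z-p[2])/d[2]
def proj(K,T,X):
    x=T[:3,:3].T@(np.asarray(X,float)-T[:3,3]);v=K@np.array([x[0],-x[1],-x[2]]);return v[:2]/v[2]
def tri(views):
    A=np.zeros((3,3));b=np.zeros(3)
    for (K,T,uv) in views:
        p,d=ray(K,T,uv);d=d/np.linalg.norm(d);P=np.eye(3)-np.outer(d,d);A+=P;b+=P@p
    return np.linalg.solve(A,b)
def save(img,n): cv2.imwrite("pics/"+n+".png",cv2.cvtColor(np.ascontiguousarray(img),cv2.COLOR_RGB2BGR))
E
python3 - <<'E'
from h import *
print(get_obs())
ims=[get_image(n) for n in("top","side")]
for n,i in zip(("top","side"),ims): save(i,n+"0"); c=cam(n); print(n,c[0].tolist(),c[1].round(4).tolist(),[k for k in c[2]])
for n in("top","side"):
  for q in("level","griddle","pocket","foot_grip","squeezer","cruet","salt_bowl"):
    print(n,q,[(round(d["confidence"],2),np.round(d["rect"],1).tolist()) for d in cut_out(q,n)])
print(get_calibration("wrist"))
E
```

```text
pics
{'t': 0.0, 'q': array([-1.34504253e+00,  5.33737910e-02,  1.61430677e+00, -1.38242288e-05,
        1.47600041e+00, -1.18992270e-01]), 'dq': array([-0.00074252, -0.00041017, -0.00045218, -0.00246897, -0.00101464,
        0.00178083]), 'effort': array([ 5.95931597e-04, -3.93671107e+01, -3.70182323e+01, -1.27379840e-04,
        7.11335932e-03,  1.78552938e-06]), 'tool_pos': array([ 0.211083  , -0.58760769,  0.2300449 ]), 'tool_rot': array([-3.09298180e+00, -5.38492657e-01,  1.96477014e-04]), 'contact_force': array([ 0.36172261, -0.15523465,  0.08051021]), 'wrist_torque': array([ 0.01613812, -0.0192332 ,  0.01733766]), 'grip_force': 0.0, 'opening': 0.0852527392128677}
top [[496.5375273154592, 0.0, 317.91892714677624], [0.0, 496.5375273154592, 203.36510951890773], [0.0, 0.0, 1.0]] [[0.0661, 0.9761, -0.2068, 0.2855], [-0.9978, 0.0654, -0.0102, 0.2222], [0.0036, 0.207, 0.9783, 1.4534], [0.0, 0.0, 0.0, 1.0]] ['intrinsics', 'world_from_camera']
side [[395.804703590569, 0.0, 317.2713954055819], [0.0, 395.804703590569, 205.89134805441057], [0.0, 0.0, 1.0]] [[0.9919, 0.0672, -0.1077, 0.4651
[... 1059 characters left out ...]
86, [422.9, 348.0, 46.8, 61.3])]
side cruet [(0.71, [374.6, 218.8, 20.9, 46.9]), (0.56, [344.5, 203.3, 26.8, 23.5])]
side salt_bowl [(0.74, [344.6, 203.1, 24.1, 24.4])]
{'intrinsics': array([[355.98634328,   0.        , 314.10071252],
       [  0.        , 355.98634328, 199.28173321],
       [  0.        ,   0.        ,   1.        ]]), 'tool_from_camera': array([[-2.02330415e-04,  9.50364922e-01,  3.11137388e-01,
         7.91694666e-02],
       [ 9.99999957e-01,  2.59050098e-04, -1.40972194e-04,
         3.64591666e-04],
       [-2.14575199e-04,  3.11137346e-01, -9.50364933e-01,
        -1.42675521e-01],
       [ 0.00000000e+00,  0.00000000e+00,  0.00000000e+00,
         1.00000000e+00]])}
```

```bash
python3 - <<'E'
import cv2,numpy as np
a=cv2.imread("pics/top0.png")[110:310,110:530];b=cv2.imread("pics/side0.png")[110:400,200:480]
cv2.imwrite("pics/t1.png",cv2.resize(a,(798,380),interpolation=cv2.INTER_CUBIC))
cv2.imwrite("pics/s1.png",cv2.resize(b,(579,600),interpolation=cv2.INTER_CUBIC))
E
```

```text
(no output)
```

View pics/t1.png

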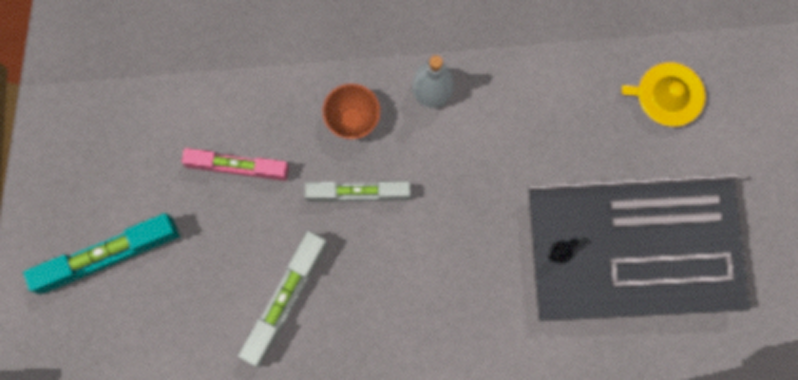

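View pics/s1.png

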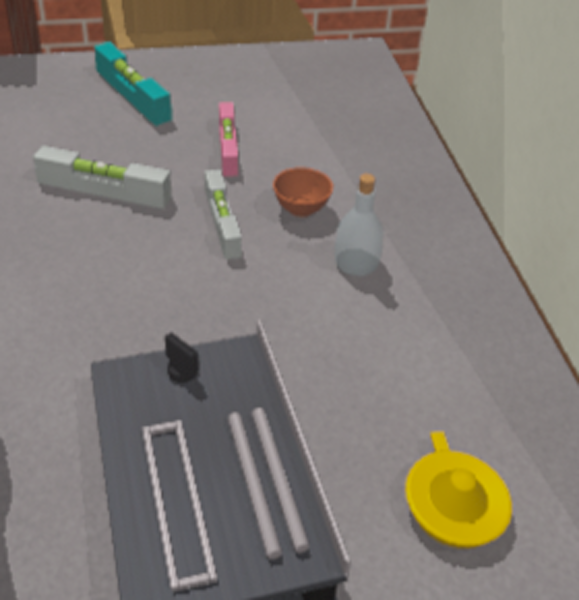

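```bash
python3 - <<'E'
from h import *
Kt,Tt,_=cam("top");Ks,Ts,_=cam("side")
# coarse level triangulation & height
print("level",tri([(Kt,Tt,(297.6,210.0)),(Ks,Ts,(307.9,212))]))
for n,uv,z in [("levL",(270.5,210.3),.038),("levR",(326,209.5),.038)]: print(n,onz(Kt,Tt,uv,z))
print("foot",tri([(Kt,Tt,(408.4,240.8)),(Ks,Ts,(287.4,281))]))
s=lambda x,y:(x/2.068+200,y/2.068+110); t=lambda x,y:(x/1.9+110,y/1.9+110)
# pocket rib corners (outer-ish centre lines): crop coordinates top & side
P={"-x+y":((614,284),(147,430)),"+x+y":((614,261),(180,424)),"+x-y":((731,255),(211,580)),"-x-y":((731,280),(175,585))}
for k,(a,b) in P.items(): print(k,tri([(Kt,Tt,t(*a)),(Ks,Ts,s(*b))]).round(4))
for k,a,b in[("deck+y-x",(541,319),(93,362)),("bowl",(352,110),(303,190))]: print(k,tri([(Kt,Tt,t(*a)),(Ks,Ts,s(*b))]).round(4))
E
```

```text
level [0.56467737 0.29563106 0.01658346]
levL [0.5548826  0.37301362 0.038     ]
levR [0.56802075 0.21233884 0.038     ]
foot [ 0.48479739 -0.02236281  0.07826716]
-x+y [ 0.4421 -0.0983  0.0511]
+x+y [ 0.4763 -0.097   0.054 ]
+x-y [ 0.494  -0.2688  0.0613]
-x-y [ 0.4598 -0.2689  0.0593]
deck+y-x [0.3841 0.007  0.0433]
bowl [0.6863 0.3112 0.0335]
```

```bash
python3 -m crank '[{"offset":[0.04,-0.045,0],"twist":[0,0,-4]},{"offset":[0.627,-0.711,0.05],"twist":[0,0,-75]},{"offset":[0.627,-0.711,0.05],"twist":[0,0,-75]},{"offset":[0.627,-0.711,0.05],"twist":[0,0,-75]},{"offset":[0.627,-0.711,0.05],"twist":[0,0,-75]},{"offset":[0.627,-0.711,0.05],"twist":[0,0,-75]},{"offset":[0.627,-0.711,0.05],"twist":[0,0,-75]},{"offset":[0.627,-0.711,0.05],"twist":[0,0,-75]},{"offset":[0.627,-0.711,0.05],"twist":[0,0,-75]},{"offset":[0.627,-0.711,0.05],"twist":[0,0,-75]},{"offset":[0.627,-0.711,0.05],"twist":[0,0,-75]},{"offset":[0.627,-0.711,0.05],"twist":[0,0,-75]},{"offset":[0.627,-0.711,0.05],"twist":[0,0,-75]},{"offset":[0.627,-0.711,0.05],"twist":[0,0,-75]},{"offset":[0.627,-0.711,0.05],"twist":[0,0,-75]},{"offset":[0.627,-0.711,0.05],"twist":[0,0,-75]},{"offset":[0.627,-0.711,0.05],"twist":[0,0,-75]},{"offset":[0.627,-0.711,0.05],"twist":[0,0,-75]},{"offset":[0.627,-0.711,0.05],"twist":[0,0,-75]},{"offset":[0.627,-0.711,0.05],"twist":[0,0,-75]}]'
cat >> h.py <<'E'
def axes():
    o=get_obs();M=R.from_rotvec(o["tool_rot"]).as_matrix();return o,M
def lev(name="wrist"):
    r=cut_out("level",name);return r
E
python3 - <<'E'
from h import *
o,M=axes();print(o["t"],o["tool_pos"],M.round(4).tolist(),o["q"].round(3))
K,T,_=cam("wrist");im=get_image("wrist");save(im,"w1")
for d in cut_out("level","wrist"):
    r=d["region"].astype(np.uint8);c=cv2.findNonZero(r);m=cv2.minAreaRect(c);b=cv2.boxPoints(m)
    print(round(d["confidence"],2),np.round(d["rect"]),[np.round(x,1) for x in m], [onz(K,T,p,.038).round(4).tolist() for p in b], onz(K,T,m[0],.038))
E
```

```text
t: 3.3
tool_pos: [0.5611, 0.292, 0.1817]
tool_rot: [2.129, 2.31, 0.001]
contact_force: [0.4, 0.6, 0.5]
opening: 0.0851
grip_force: 0.0
3.3 [0.5610577  0.29197516 0.18173144] [[-0.0816, 0.9967, 0.0005], [0.9967, 0.0816, 0.0002], [0.0001, 0.0005, -1.0]] [ 0.362  0.104  1.643 -0.     1.394  0.281]
0.69 [120.  62. 241. 123.] [array([118.7,  47.5]), array([254. ,  52.2]), np.float64(28.5)] [[0.3206, 0.402, 0.038], [0.3435, 0.4326, 0.038], [0.4998, 0.3646, 0.038], [0.4807, 0.3282, 0.038]] [0.40746924 0.38390916 0.038     ]
0.55 [363.  23.  40.  40.] [array([361.2,  20. ]), array([35.9, 45.6]), np.float64(8.4)] [[0.5708, 0.4025, 0.038], [0.5725, 0.4322, 0.038], [0.5982, 0.431, 0.038], [0.5974, 0.401, 0.038]] [0.58469512 0.41693683 0.038     ]
```

View pics/w1.png

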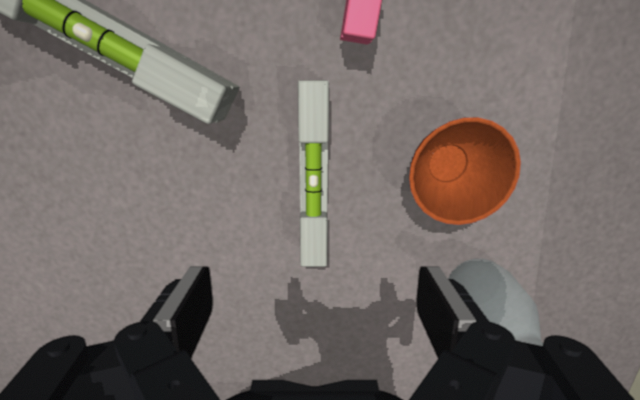

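```bash
python3 - <<'E'
from h import *
K,T,_=cam("wrist");Kt,Tt,_=cam("top");Ks,Ts,_=cam("side")
for n,uv in [("far",(314,267)),("near",(313.7,81)),("mid",(314,180)),("win1",(313.8,142)),("win2",(314,217.5))]: print(n,onz(K,T,uv,.038).round(4))
print("mid tri",tri([(K,T,(314,181)),(Kt,Tt,(297.9,210))]), "end near", tri([(K,T,(313.7,81)),(Kt,Tt,(270.5,210.3))]),"far",tri([(K,T,(314,267)),(Kt,Tt,(326,209.5))]))
print("cruet",onz(Kt,Tt,(338.5,156),.04),"bowl",onz(Kt,Tt,(295,168),.04))
E
```

```text
far [0.5669 0.2138 0.038 ]
near [0.5536 0.3725 0.038 ]
mid [0.5603 0.2947 0.038 ]
win1 [0.5575 0.3261 0.038 ]
win2 [0.563  0.2614 0.038 ]
mid tri [0.5606259  0.29382645 0.03871796] end near [0.55367941 0.37241448 0.04416107] far [0.56767008 0.21252133 0.03620098]
cruet [0.73176925 0.18547769 0.04      ] bowl [0.68621346 0.31155694 0.04      ]
```

```bash
python3 -m crank '[{"offset":[0.045,-0.001,0.03],"twist":[0,0,0]},{"offset":[0.045,-0.001,0.09],"twist":[0,0,0]},{"offset":[0.045,-0.001,0.14],"twist":[0,0,0]},{"offset":[0.045,-0.001,0.165],"twist":[0,0,0]},{"offset":[0.045,-0.001,0.171],"twist":[0,0,0]},{"offset":[0.045,-0.001,0.171],"twist":[0,0,0]}]' 0.65 60
python3 -m crank '[{"offset":[0,0,0],"twist":[0,0,0]},{"offset":[0,0,0],"twist":[0,0,0]},{"offset":[0,0,0],"twist":[0,0,0]},{"offset":[0,0,0],"twist":[0,0,0]},{"offset":[0,0,0],"twist":[0,0,0]},{"offset":[0,0,0],"twist":[0,0,0]}]' 0 60
```

```text
t: 4.15
tool_pos: [0.5568, 0.3378, 0.0111]
tool_rot: [2.127, 2.311, 0.001]
contact_force: [0.2, 0.3, 1.0]
opening: 0.0557
grip_force: 0.0
t: 4.9
tool_pos: [0.5578, 0.3383, 0.0125]
tool_rot: [2.126, 2.311, 0.005]
contact_force: [-0.1, 0.2, 6.3]
opening: 0.0232
grip_force: 60.3
```

```bash
python3 -m crank '[{"offset":[0,0,-0.02],"twist":[0,0,0]},{"offset":[0,0,-0.07],"twist":[0,0,0]},{"offset":[-0.01,-0.01,-0.13],"twist":[0,0,0]},{"offset":[-0.05,-0.02,-0.18],"twist":[0,0,0]},{"offset":[-0.1,-0.04,-0.21],"twist":[0,0,0]},{"offset":[-0.16,-0.06,-0.235],"twist":[0,0,0]},{"offset":[-0.21,-0.08,-0.238],"twist":[0,0,-1]},{"offset":[-0.26,-0.1,-0.238],"twist":[0,0,-1]},{"offset":[-0.31,-0.12,-0.238],"twist":[0,0,-1]},{"offset":[-0.36,-0.14,-0.238],"twist":[0,0,-1]},{"offset":[-0.41,-0.16,-0.238],"twist":[0,0,-1]},{"offset":[-0.46,-0.18,-0.238],"twist":[0,0,-1]},{"offset":[-0.51,-0.195,-0.238],"twist":[0,0,-1]},{"offset":[-0.545,-0.203,-0.238],"twist":[0,0,-1]},{"offset":[-0.563,-0.206,-0.238],"twist":[0,0,-1]},{"offset":[-0.563,-0.206,-0.238],"twist":[0,0,-1]},{"offset":[-0.563,-0.206,-0.238],"twist":[0,0,-1]},{"offset":[-0.563,-0.206,-0.238],"twist":[0,0,-1]}]'
python3 - <<'E'
from h import *
o,M=axes();print(o["t"],o["tool_pos"],M.round(4).tolist(),o["q"].round(3),o["opening"])
K,T,_=cam("wrist");np.save("T2.npy",T);save(get_image("wrist"),"w2")
E
```

```text
t: 7.15
tool_pos: [0.398, -0.2394, 0.2483]
tool_rot: [-2.105, -2.332, -0.0]
contact_force: [0.8, 0.4, -2.3]
opening: 0.0229
grip_force: 59.4
7.15 [ 0.39797861 -0.23938412  0.24830135] [[-0.1022, 0.9948, 0.0001], [0.9948, 0.1022, 0.0003], [0.0003, 0.0001, -1.0]] [-0.702 -0.357  1.951  0.     1.548 -0.804] 0.022853240717306975
```

View pics/w2.png

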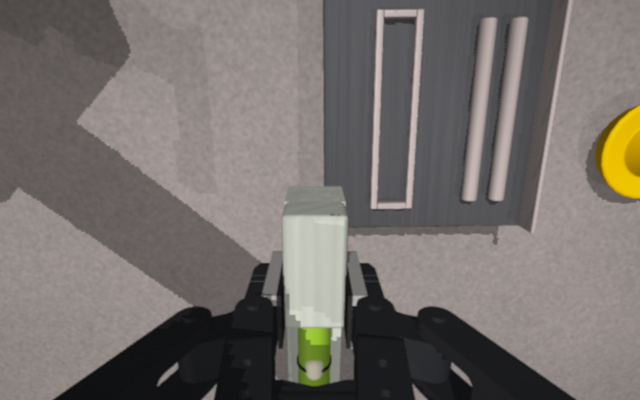

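```bash
python3 - <<'E'
from h import *
im=cv2.imread("pics/w2.png");K=cam("wrist")[0];T=np.load("T2.npy");Kt,Tt,_=cam("top");Ks,Ts,_=cam("side")
g=im.min(2).astype(np.uint8);m=np.zeros_like(g);m[0:214,362:432]=(g[0:214,362:432]>115)
n,l,st,_=cv2.connectedComponentsWithStats(m);k=1+np.argmax(st[1:,4]);c=cv2.findNonZero((l==k).astype(np.uint8))
cs,_=cv2.findContours((l==k).astype(np.uint8),cv2.RETR_CCOMP,cv2.CHAIN_APPROX_NONE);cs=sorted(cs,key=cv2.contourArea)[::-1]
for q in cs[:2]:
    h=cv2.convexHull(q)[:,0].astype(float);co=[h[np.argmax(h@np.array(s))] for s in((-1,-1),(1,-1),(1,1),(-1,1))]
    W=[onz(K,T,p,z) for p,z in zip(co,(.0565,.0565,.0635,.0635))]
    print(np.array(co).tolist(),np.round(W,4).tolist(),"ctr",np.mean(W,0).round(4))
    a=(W[0]+W[1])/2-(W[2]+W[3])/2;print("len",np.linalg.norm(a[:2]),"yaw",np.degrees(np.arctan2(-a[0],a[1])),"w",np.linalg.norm((W[1]-W[0])[:2]),np.linalg.norm((W[2]-W[3])[:2]))
# heights: rib corners by three views
s=lambda x,y:(x/2.068+200,y/2.068+110); t=lambda x,y:(x/1.9+110,y/1.9+110)
P={"+y":((614,272.5),(163.5,427),(400.5,13)),"-y":((731,267.5),(193,582.5),(391.3,206))}
for k,(a,b,w) in P.items(): print(k,tri([(K,T,w),(Kt,Tt,t(*a)),(Ks,Ts,s(*b))]).round(4),tri([(K,T,w),(Ks,Ts,s(*b))]).round(4))
E
```

```text
[[377.0, 10.0], [423.0, 9.0], [411.0, 207.0], [371.0, 208.0]] [[0.4361, -0.0972, 0.0565], [0.4745, -0.0925, 0.0565], [0.495, -0.2654, 0.0635], [0.4564, -0.2704, 0.0635]] ctr [ 0.4655 -0.1814  0.06  ]
len 0.1742585075302215 yaw 6.735751755714823 w 0.03867448032060341 0.038956457307824106
[[383.0, 17.0], [416.0, 16.0], [406.0, 201.0], [377.0, 203.0]] [[0.442, -0.1019, 0.0565], [0.4696, -0.0983, 0.0565], [0.4891, -0.2598, 0.0635], [0.4614, -0.2647, 0.0635]] ctr [ 0.4655 -0.1812  0.06  ]
len 0.1632961683787539 yaw 6.838657567114171 w 0.027886599731192167 0.028076902477255836
+y [ 0.4585 -0.0972  0.052 ] [ 0.4584 -0.0958  0.0494]
-y [ 0.4769 -0.2684  0.0595] [ 0.4768 -0.268   0.0587]
```

```bash
python3 -m crank '[{"offset":[0.03,0.02,0],"twist":[0,0,0]},{"offset":[0.07,0.05,0.04],"twist":[0,0,-1]},{"offset":[0.096,0.072,0.08],"twist":[0,-2,-1]},{"offset":[0.096,0.072,0.12],"twist":[0,-2,-1]},{"offset":[0.096,0.072,0.145],"twist":[0,-2,-1]},{"offset":[0.096,0.072,0.153],"twist":[0,-2,-1]},{"offset":[0.096,0.072,0.153],"twist":[0,-2,-1]},{"offset":[0.096,0.072,0.153],"twist":[0,-2,-1]}]'
python3 - <<'E'
from h import *
K=cam("wrist")[0];T2=np.load("T2.npy")
for uv in((315,214),(315,326)): print("held",onz(K,T2,uv,.2483+.0255))  # rel TCP .39798,-.23938
o,M=axes();print(o["t"],o["tool_pos"],M.round(4).tolist())
K,T,_=cam("wrist");np.save("T3.npy",T);a=get_image("wrist");b=get_image("top");c=get_image("side")
A=a[60:360,160:480];C=cv2.resize(c[230:380,230:390],(320,300),interpolation=cv2.INTER_CUBIC)
save(np.hstack([A,C]),"w3")
E
```

```text
t: 8.2
tool_pos: [0.4608, -0.1383, 0.0971]
tool_rot: [2.068, 2.327, -0.035]
contact_force: [-0.6, 0.1, -1.5]
opening: 0.0229
grip_force: 59.4
held [ 0.39412076 -0.20411984  0.2738    ]
held [ 0.39893247 -0.25070467  0.2738    ]
8.2 [ 0.46080094 -0.13828112  0.09705828] [[-0.1174, 0.9931, 0.0065], [0.9924, 0.1175, -0.0359], [-0.0364, 0.0023, -0.9993]]
```

View pics/w3.png

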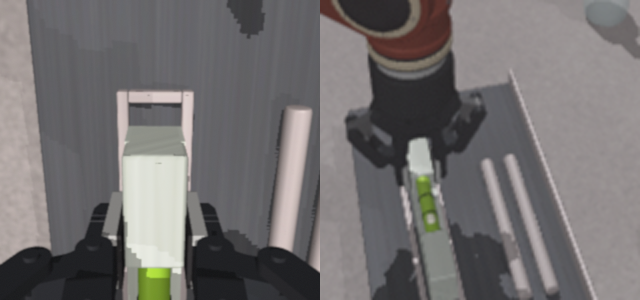

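```bash
python3 - <<'E'
from h import *
K=cam("wrist")[0];T=np.load("T3.npy");im=cv2.imread("pics/w3.png")[:, :320]
col=im[85:165,150:160].mean((1,2));print(col.round().astype(int).tolist())
row=im[110:114,110:200].mean((0,2));print(row.round().astype(int).tolist())
for r in(152,162,163): print(r,onz(K,T,(315,r),.0565))
E
```

```text
[97, 97, 97, 99, 109, 125, 152, 190, 204, 207, 206, 205, 204, 204, 204, 204, 194, 153, 89, 65, 79, 93, 96, 98, 101, 101, 101, 101, 101, 101, 101, 101, 101, 101, 101, 101, 101, 101, 100, 101, 109, 127, 140, 141, 140, 140, 141, 141, 141, 141, 141, 140, 140, 139, 138, 138, 139, 141, 143, 145, 144, 142, 140, 140, 141, 144, 145, 144, 146, 158, 181, 202, 214, 216, 217, 219, 219, 214, 208, 217]
[97, 96, 96, 97, 96, 95, 104, 145, 186, 199, 200, 199, 197, 195, 194, 192, 184, 159, 120, 92, 95, 99, 98, 97, 96, 96, 96, 97, 97, 96, 95, 96, 100, 103, 104, 103, 101, 102, 102, 103, 102, 102, 99, 99, 100, 101, 102, 102, 102, 101, 102, 103, 104, 104, 104, 103, 103, 104, 105, 105, 104, 103, 102, 102, 100, 98, 98, 98, 98, 97, 97, 113, 156, 196, 211, 213, 212, 211, 210, 209, 208, 198, 169, 126, 104, 103, 104, 104, 103, 103]
152 [ 0.45562219 -0.09460648  0.0565    ]
162 [ 0.45624603 -0.09984748  0.0565    ]
163 [ 0.4563091  -0.10037733  0.0565    ]
```

```bash
python3 -m crank '[{"offset":[0.003,0,0.01],"twist":[0,0,0]},{"offset":[0.003,0,0.02],"twist":[0,0,0]},{"offset":[0.003,0,0.026],"twist":[0,0,0]},{"offset":[0.003,0,0.030],"twist":[0,0,0]},{"offset":[0.003,0,0.032],"twist":[0,0,0]},{"offset":[0.003,0,0.032],"twist":[0,0,0]}]'
```

```text
t: 9.1
tool_pos: [0.4595, -0.136, 0.0633]
tool_rot: [2.069, 2.329, -0.037]
contact_force: [-0.4, 0.0, -0.6]
opening: 0.0229
grip_force: 59.7
```

```bash
python3 -m crank '[{"offset":[0,0,0.001],"twist":[0,0,0]},{"offset":[0,0,0.002],"twist":[0,0,0]},{"offset":[0,0,0.002],"twist":[0,0,0]}]'
```

```text
t: 9.48
tool_pos: [0.4598, -0.1361, 0.0628]
tool_rot: [2.069, 2.329, -0.037]
contact_force: [-4.4, 3.4, 8.3]
opening: 0.0229
grip_force: 61.0
```

```bash
python3 -m crank '[{"offset":[0,0,-0.001],"twist":[0,0,0]},{"offset":[0,0,-0.001],"twist":[0,0,0]},{"offset":[0,0,-0.001],"twist":[0,0,0]},{"offset":[0,0,-0.001],"twist":[0,0,0]},{"offset":[0,0,-0.015],"twist":[0,0,0]},{"offset":[0,0,-0.04],"twist":[0,0,0]},{"offset":[-0.02,0,-0.09],"twist":[0,0,0]},{"offset":[-0.04,0,-0.12],"twist":[0,2,0]},{"offset":[-0.05,0,-0.12],"twist":[0,2,0]},{"offset":[-0.05,0,-0.12],"twist":[0,2,0]},{"offset":[-0.05,0,-0.12],"twist":[0,2,0]},{"offset":[-0.05,0,-0.12],"twist":[0,2,0]},{"offset":[-0.05,0,-0.12],"twist":[0,2,0]}]' 0.5 60
python3 - <<'E'
from h import *
o,M=axes();print(o["t"],o["tool_pos"],M.round(4).tolist(),o["q"].round(3),o["opening"])
K,T,_=cam("wrist");np.save("T4.npy",T);save(get_image("wrist"),"w4")
E
```

```text
t: 11.1
tool_pos: [0.4646, -0.1808, 0.1821]
tool_rot: [-2.085, -2.348, 0.001]
contact_force: [-0.3, 0.5, -0.9]
opening: 0.0432
grip_force: 0.0
11.1 [ 0.46456499 -0.18082934  0.18212932] [[-0.1182, 0.993, -0.0015], [0.993, 0.1182, 0.0006], [0.0008, -0.0014, -1.0]] [-0.521 -0.22   1.952 -0.     1.411 -0.639] 0.04319185952973692
```

View pics/w4.png

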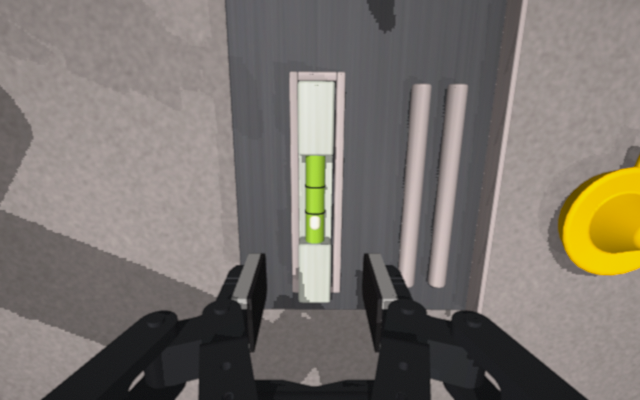

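```bash
python3 - <<'E'
from h import *
K=cam("wrist")[0];T=np.load("T4.npy");th=.043
im=cv2.imread("pics/w4.png").astype(int)
pc=np.array([.4655,-.1813,.056-th*.095]);Rm=(R.from_euler("z",6.8,degrees=True)*R.from_euler("x",-th)).as_matrix()
f=lambda x,y,z:proj(K,T,pc+Rm@np.array([x,y,z])).round(1)
print("top ends",f(0,.08,.038),f(0,-.08,.038),"win",f(0,.032,.038),f(0,-.032,.038),"corners",f(-.012,.08,.038),f(.012,.08,.038),f(-.012,-.08,.038),f(.012,-.08,.038))
print("ribs",f(0,.082,.008),f(0,-.088,.008))
a=im[70:310,312:318].mean(1).round().astype(int); 
for r in range(75,88):print(r,a[r-70].tolist(),end=' ')
print()
for r in range(148,162):print(r,a[r-70].tolist(),end=' ')
print()
for r in range(180,250):print(r,a[r-70].tolist(),end=' ')
print()
for r in range(292,308):print(r,a[r-70].tolist(),end=' ')
E
```

```text
top ends [316.5  80.1] [316.2 302.9] win [316.4 155.4] [316.3 243.9] corners [297.7  80.1] [335.4  80.1] [300.4 302.9] [332.1 302.9]
ribs [316.3  79.3] [316.1 291.8]
75 [182, 183, 197] 76 [180, 182, 196] 77 [178, 179, 193] 78 [174, 176, 188] 79 [159, 161, 172] 80 [142, 147, 152] 81 [168, 178, 176] 82 [198, 210, 206] 83 [211, 222, 219] 84 [210, 221, 218] 85 [205, 215, 212] 86 [214, 224, 221] 87 [218, 226, 224] 
148 [212, 222, 220] 149 [212, 222, 220] 150 [213, 222, 220] 151 [212, 222, 219] 152 [210, 221, 218] 153 [198, 209, 206] 154 [165, 184, 177] 155 [117, 182, 158] 156 [73, 208, 165] 157 [61, 216, 170] 158 [62, 216, 170] 159 [62, 215, 169] 160 [62, 215, 169] 161 [62, 215, 169] 
180 [62, 215, 169] 181 [62, 215, 168] 182 [62, 215, 169] 183 [62, 215, 169] 184 [62, 215, 170] 185 [62, 213, 167] 186 [56, 185, 146] 187 [42, 110, 88] 188 [45, 132, 104] 189 [60, 203, 159] 190 [62, 217, 170] 191 [62, 215, 169] 192 [62, 215, 169] 193 [62, 215, 169] 194 [62, 215, 169] 195 [62, 215, 169] 196 [62, 215, 168] 197 [62, 215, 169] 198 [62, 214, 168] 199 [62, 215, 169] 200 [62, 215, 169] 201 [62, 215,
[... 541 characters left out ...]
3, 194] 230 [80, 212, 171] 231 [60, 214, 167] 232 [62, 214, 168] 233 [62, 214, 168] 234 [62, 214, 168] 235 [62, 214, 168] 236 [62, 214, 168] 237 [62, 214, 168] 238 [62, 214, 168] 239 [61, 214, 168] 240 [61, 214, 168] 241 [61, 213, 167] 242 [73, 206, 163] 243 [114, 187, 160] 244 [165, 183, 176] 245 [195, 205, 202] 246 [206, 218, 214] 247 [210, 221, 219] 248 [211, 222, 220] 249 [211, 221, 219] 
292 [207, 219, 216] 293 [207, 219, 216] 294 [207, 220, 216] 295 [207, 219, 216] 296 [207, 219, 216] 297 [207, 219, 216] 298 [207, 219, 216] 299 [207, 219, 216] 300 [206, 218, 215] 301 [188, 199, 196] 302 [133, 140, 138] 303 [76, 77, 76] 304 [58, 56, 56] 305 [59, 58, 58] 306 [60, 58, 58] 307 [60, 58, 58]
```

```bash
python3 -m crank '[{"offset":[0.05,0.011,-0.005],"twist":[0,0,0]},{"offset":[0.1,0.022,-0.01],"twist":[0,0,0]},{"offset":[0.135,0.03,-0.01],"twist":[0,0,0]},{"offset":[0.147,0.033,-0.01],"twist":[0,0,0]},{"offset":[0.147,0.033,-0.01],"twist":[0,0,0]}]' 0.5 60
python3 - <<'E'
from h import *
o,M=axes();print(o["t"],o["tool_pos"],M.round(4).tolist(),o["q"].round(3),o["opening"])
K,T,_=cam("wrist");np.save("T5.npy",T);a=get_image("wrist");get_image("top");get_image("side");save(a[60:300,160:480],"w5")
for d in cut_out("foot_grip","wrist"):print(d["confidence"],d["rect"],[np.round(x,1) for x in cv2.minAreaRect(cv2.findNonZero(d["region"].astype(np.uint8)))])
pts=lambda xy,z:[onz(K,T,p,z).round(4) for p in xy]
E
```

```text
t: 11.78
tool_pos: [0.4804, -0.0313, 0.1928]
tool_rot: [-2.085, -2.35, 0.001]
contact_force: [-0.5, 0.3, -0.1]
opening: 0.0426
grip_force: 0.0
11.775 [ 0.48036152 -0.03133748  0.1927657 ] [[-0.119, 0.9929, -0.0006], [0.9929, 0.119, -0.0005], [-0.0004, -0.0006, -1.0]] [-2.200e-01 -2.750e-01  1.980e+00 -1.000e-03  1.438e+00 -3.390e-01] 0.042601783631413405
0.58 [318.4, 174.9, 46.9, 64.3] [array([319., 176.]), array([60.7, 40.8]), np.float64(88.3)]
```

View pics/w5.png

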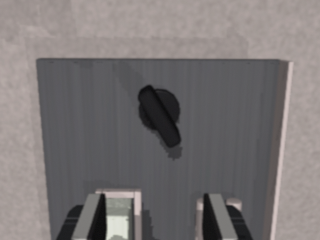

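```bash
python3 - <<'E'
import cv2,numpy as np
g=cv2.imread("pics/w5.png").max(2)
sub=g[80:160:2,130:192:2]
for i,r in enumerate(sub):print(80+2*i,' '.join("%2d"%v for v in r))
E
```

```text
80 87 90 90 88 88 87 89 94 97 97 97 97 94 94 97 94 94 97 96 95 94 93 94 94 95 96 95 96 96 94 95
82 88 89 90 87 87 87 89 93 96 98 98 96 94 94 96 94 95 97 97 95 94 94 93 94 95 96 95 96 96 94 95
84 88 89 90 87 87 87 89 93 86 76 76 91 91 93 95 93 95 97 98 96 94 93 94 93 95 97 95 96 97 93 96
86 87 90 89 88 87 87 85 72 36 18 20 59 86 89 89 88 90 94 96 96 94 93 92 94 95 97 95 96 96 93 95
88 86 89 89 88 88 79 48 20 19 16 15 22 64 68 69 73 77 84 91 95 94 94 93 94 94 97 95 98 97 94 96
90 88 90 90 88 84 44 16 21 21 24 23 14 19 33 37 33 29 30 43 76 92 94 93 94 95 97 95 96 96 94 95
92 88 90 89 88 71 20 20 25 31 29 28 20 16 33 42 42 41 40 37 31 57 85 93 93 96 97 97 96 97 94 95
94 88 90 90 88 56 25 29 31 33 34 31 26 17 16 32 36 36 36 36 36 30 37 76 93 95 96 95 97 97 93 96
96 90 89 90 87 40 31 33 35 33 34 34 30 22 13 23 36 36 35 35 34 33 32 47 88 95 96 95 96 96 93 95
98 92 89 90 87 40 30 34 34 34 36 36 31 26 18 14 29 34 33 33 34 33 34 32 66 95 96 95 97 96 93 95
100 92 90 90 88 57 28 33 33 36 34 34 35 32 24 15 18 31 33 34 34 34 33 32 37 87 97 96 97 95 93 96
102 94 89 89 89 79 35 32 33 34 35 34 35 32 
[... 2069 characters left out ...]
 52 80 97 95 94 92 97
146 93 94 94 94 94 94 95 97 97 96 97 96 94 94 94 94 77 64 54 32 29 31 45 60 65 82 91 95 93 92 97
148 93 94 94 94 94 94 95 97 96 98 97 96 94 95 93 95 95 69 63 59 55 59 62 62 63 63 80 94 93 93 97
150 93 94 93 94 94 94 94 96 96 98 97 96 94 96 94 94 95 90 66 63 62 61 62 63 63 65 90 94 93 93 96
152 93 94 93 93 94 94 95 97 97 97 96 96 94 95 94 94 95 93 77 68 61 61 63 63 63 65 93 93 93 93 96
154 93 94 93 95 94 94 95 97 96 96 96 96 94 95 94 94 95 93 93 73 62 61 62 64 62 64 92 94 93 93 96
156 93 94 93 94 94 94 95 97 96 95 96 96 94 95 94 94 94 93 91 68 62 61 62 63 64 74 93 94 93 93 96
158 92 94 92 93 94 94 94 96 96 96 95 97 94 95 95 94 96 93 94 90 87 75 67 73 77 93 95 94 92 93 96
```

```bash
python3 - <<'E'
from h import *
K=cam("wrist")[0];T=np.load("T5.npy")
C=[(139,97),(151,86),(180,138),(170,147)]
for z in(.086,.091,.096):
    W=np.array([onz(K,T,(a+160,b+60),z) for a,b in C]);d=(W[0]+W[1]-W[2]-W[3])/2
    print(z,W.mean(0).round(4),"len",np.linalg.norm(d),"ang",np.degrees(np.arctan2(d[1],d[0])),"w",np.linalg.norm((W[0]+W[3]-W[1]-W[2])/2))
Kt,Tt,_=cam("top");Ks,Ts,_=cam("side")
print(tri([(K,T,(320,177)),(Ks,Ts,(286.8,278.5))]),proj(Ks,Ts,(.4813,-.0183,.091)))
# expected corners: yaw of tool
o,M=axes();print(np.degrees(np.arctan2(M[1,0],M[0,0])))
E
```

```text
0.086 [ 0.4825 -0.0169  0.086 ] len 0.04386034953222583 ang 126.75731239279393 w 0.010846150599889987
0.091 [ 0.4823 -0.0156  0.091 ] len 0.04298105644845262 ang 126.757312392794 w 0.010628711721500799
0.096 [ 0.482  -0.0143  0.096 ] len 0.04210176336467935 ang 126.75731239279398 w 0.010411272843111564
[ 0.48229952 -0.0177321   0.08116924] [286.29331854 275.77479107]
96.66767881010166
```

```bash
python3 -m crank '[{"offset":[0.014,0.003,0.03],"twist":[0,0,-10]},{"offset":[0.014,0.003,0.06],"twist":[0,0,-20]},{"offset":[0.014,0.003,0.08],"twist":[0,0,-30]},{"offset":[0.014,0.003,0.11],"twist":[0,0,-30]},{"offset":[0.014,0.003,0.125],"twist":[0,0,-30]},{"offset":[0.014,0.003,0.131],"twist":[0,0,-30]},{"offset":[0.014,0.003,0.131],"twist":[0,0,-30]}]' 0.5 60
python3 -m crank '[{"offset":[0,0,0],"twist":[0,0,0]},{"offset":[0,0,0],"twist":[0,0,0]},{"offset":[0,0,0],"twist":[0,0,0]},{"offset":[0,0,0],"twist":[0,0,0]},{"offset":[0,0,0],"twist":[0,0,0]}]' 0 60
```

```text
t: 12.85
tool_pos: [0.482, -0.0176, 0.0622]
tool_rot: [1.408, 2.808, -0.0]
contact_force: [-0.2, 0.4, 0.4]
opening: 0.0427
grip_force: 0.0
t: 13.48
tool_pos: [0.4826, -0.0174, 0.063]
tool_rot: [1.407, 2.807, 0.001]
contact_force: [1.0, 2.8, 4.9]
opening: 0.0112
grip_force: 59.4
```

```bash
python3 -m crank '[{"offset":[0,0,-0.0008],"twist":[0,0,-7.5]},{"offset":[0,0,-0.0017],"twist":[0,0,-15]},{"offset":[0,0,-0.0025],"twist":[0,0,-22.5]},{"offset":[0,0,-0.0034],"twist":[0,0,-30]},{"offset":[0,0,-0.0042],"twist":[0,0,-37.5]},{"offset":[0,0,-0.005],"twist":[0,0,-45]},{"offset":[0,0,-0.0059],"twist":[0,0,-52.5]},{"offset":[0,0,-0.0067],"twist":[0,0,-60]},{"offset":[0,0,-0.0075],"twist":[0,0,-67.5]},{"offset":[0,0,-0.0084],"twist":[0,0,-75]},{"offset":[0,0,-0.0092],"twist":[0,0,-82.5]},{"offset":[0,0,-0.01],"twist":[0,0,-90]},{"offset":[0,0,-0.01],"twist":[0,0,-90]}]'
python3 - <<'E'
from h import *
o,M=axes();print(o["t"],np.degrees(np.arctan2(M[1,0],M[0,0])),o["contact_force"],o["q"].round(3),o["wrist_torque"])
E
```

```text
t: 15.1
tool_pos: [0.4828, -0.0181, 0.0729]
tool_rot: [-0.988, 2.98, -0.004]
contact_force: [3.3, -4.0, 3.8]
opening: 0.0111
grip_force: 59.2
15.1 -143.31531723394008 [ 3.30305316 -4.00485095  3.79983326] [-1.910e-01 -1.370e-01  2.075e+00 -1.000e-03  1.201e+00 -2.401e+00] [-0.55208783 -0.00268597  0.05677235]
```

```bash
python3 -m crank '[{"offset":[0,0,0],"twist":[0,0,0]},{"offset":[0,0,0],"twist":[0,0,0]},{"offset":[0,0,0],"twist":[0,0,0]},{"offset":[0,0,-0.03],"twist":[0,0,0]},{"offset":[0,0,-0.07],"twist":[0,0,0]},{"offset":[0.03,-0.03,-0.1],"twist":[0,0,0]},{"offset":[0.06,-0.06,-0.107],"twist":[0,0,0]},{"offset":[0.09,-0.095,-0.107],"twist":[0,0,0]},{"offset":[0.111,-0.12,-0.107],"twist":[0,0,0]},{"offset":[0.111,-0.12,-0.107],"twist":[0,0,0]},{"offset":[0.111,-0.12,-0.107],"twist":[0,0,0]}]' 0.5 60
python3 - <<'E'
from h import *
o,M=axes();print(o["t"],o["tool_pos"],M.round(4).tolist(),o["q"].round(3))
K,T,_=cam("wrist");np.save("T6.npy",T);save(get_image("wrist"),"w6")
E
```

```text
t: 16.48
tool_pos: [0.4643, -0.1792, 0.1784]
tool_rot: [0.99, -2.981, -0.002]
contact_force: [-0.8, 1.2, -0.2]
opening: 0.0427
grip_force: 0.0
16.475 [ 0.46434579 -0.17924467  0.17842648] [[-0.8013, -0.5983, -0.001], [-0.5983, 0.8013, 0.001], [0.0003, 0.0014, -1.0]] [-0.518 -0.219  1.958  0.     1.404 -2.73 ]
```

View pics/w6.png

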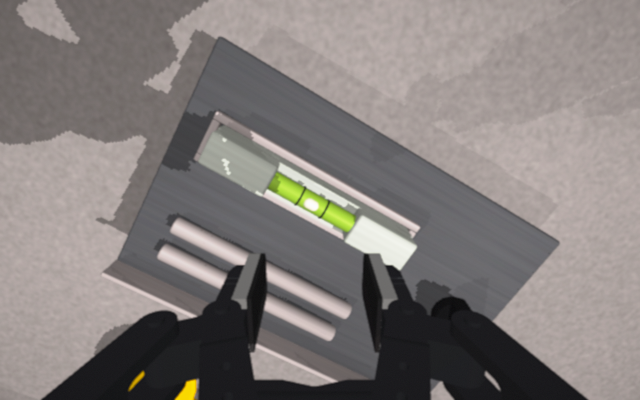

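```bash
cat > bub.py <<'E'
from h import *
def bub(im,K,T,th=0.,z=.092):
    # sample along level axis at the vial: project axis points
    pc=np.array([.4655,-.1813,z]);a=np.radians(6.8);d=np.array([-np.sin(a),np.cos(a),0]);n=np.array([np.cos(a),np.sin(a),0])
    s=np.arange(-.030,.0301,.0005);out=[]
    for x in np.arange(-.003,.0031,.001):
        P=np.array([proj(K,T,pc+d*q+n*x) for q in s],np.float32)
        out.append(cv2.remap(im,P[:,0].reshape(1,-1),P[:,1].reshape(1,-1),cv2.INTER_LINEAR)[0])
    m=np.mean(out,0);r=m[:,0];g=m[:,1]
    b=s[r>130];dk=s[(g<170)&(r<100)]
    print("bubble mm",(b.min()*1e3,b.max()*1e3) if len(b) else None,"dark mm",(dk*1e3).round(1).tolist())
E
python3 - <<'E'
from bub import *
im=cv2.cvtColor(cv2.imread("pics/w6.png"),cv2.COLOR_BGR2RGB);K=cam("wrist")[0]
for z in(.086,.09): bub(im,K,np.load("T6.npy"),z=z)
E
```

```text
bubble mm (np.float64(-26.499999999999996), np.float64(30.000000000000053)) dark mm [-9.0]
bubble mm (np.float64(-25.999999999999996), np.float64(30.000000000000053)) dark mm [-9.5, 10.0]
```

```bash
cat > bub.py <<'E'
from h import *
def bub(im):
    I=im.astype(int);g=((I[...,1]>I[...,0]+70)&(I[...,1]>I[...,2]+90)).astype(np.uint8)
    g=cv2.morphologyEx(g,cv2.MORPH_CLOSE,np.ones((5,5)))
    n,l,st,_=cv2.connectedComponentsWithStats(cv2.dilate(g,np.ones((9,9))));k=1+np.argmax(st[1:,4]);g=g*(l==k)
    h=np.zeros_like(g);cv2.fillConvexPoly(h,cv2.convexHull(cv2.findNonZero(g)),1);h=cv2.erode(h,np.ones((5,5)))
    ys,xs=np.nonzero(h);c=np.array([xs.mean(),ys.mean()]);p=np.c_[xs,ys]-c;d=np.linalg.svd(p.T@p)[0][:,0];s=p@d
    v=im[ys,xs].astype(int);n_=p@np.array([-d[1],d[0]]);core=abs(n_)<4
    b=core&(v[:,0]>150);dk=core&(v[:,1]<140)
    L=s[dk];L=L[abs(L)<30];a,e=np.median(L[L<L.mean()]),np.median(L[L>L.mean()])
    print("hull ctr",c,"dir",d,"len",s.min(),s.max(),"bubble",s[b].min(),s[b].max(),"lines",a,e,"offset mm",(((s[b].min()+s[b].max())/2)-(a+e)/2)/((e-a)/18))
E
python3 - <<'E'
from bub import *
for n in("w4","w6"):bub(cv2.cvtColor(cv2.imread("pics/"+n+".png"),cv2.COLOR_BGR2RGB))
E
```

```text
Traceback (most recent call last):
  File "bub.py", line 5, in bub
    n,l,st,_=cv2.connectedComponentsWithStats(cv2.dilate(g,np.ones((9,9))));k=1+np.argmax(st[1:,4]);g=g*(l==k)
                                                                                ~~~~~~~~~^^^^^^^^^^
ValueError: attempt to get argmax of an empty sequence
```

```bash
sed -i 's/g=((I\[...,1\]>I\[...,0\]+70)&(I\[...,1\]>I\[...,2\]+90))/g=(I[...,1]>I[...,2]+90)\&(I[...,1]>I[...,0]+20);g=g/; s/b=core&(v\[:,0\]>150)/b=core\&(v[:,2]>130)/; s/astype(np.uint8)$/astype(np.uint8)/' bub.py
python3 - <<'E'
from bub import *
for n in("w4","w6"):bub(cv2.cvtColor(cv2.imread("pics/"+n+".png"),cv2.COLOR_BGR2RGB))
E
```

```text
hull ctr [314.36711111 198.23288889] dir [-0.00840256  0.9999647 ] len -40.278799252637626 41.79392898689054 bubble 17.744360896005563 30.77751219624188 lines -10.733626601775555 15.265455543511795 offset mm 15.227860550698882
hull ctr [311.99913644 202.14507772] dir [-0.87293314 -0.48783987] len -44.21900873744609 43.306517259888416 bubble -7.709523897043767 7.541325839126605 lines -14.9753356732065 12.93304456345369 offset mm 0.604364614624417
```

```bash
python3 -m crank '[{"offset":[-0.0245,0.041,0],"twist":[0,0,0]},{"offset":[-0.0245,0.041,0.03],"twist":[0,0,0]},{"offset":[-0.0245,0.041,0.06],"twist":[0,0,0]},{"offset":[-0.0245,0.041,0.074],"twist":[0,0,0]},{"offset":[-0.0245,0.041,0.078],"twist":[0,0,0]},{"offset":[-0.0245,0.041,0.078],"twist":[0,0,0]},{"offset":[-0.0245,0.041,0.078],"twist":[0,0,0]}]' 0 60
```

```text
t: 17.4
tool_pos: [0.4605, -0.1328, 0.1022]
tool_rot: [-0.99, 2.98, -0.002]
contact_force: [0.6, -1.1, 0.7]
opening: 0.0002
grip_force: 0.0
```

```bash
python3 -m crank '[{"offset":[0,0,0.002],"twist":[0,0,0]},{"offset":[0,0,0.004],"twist":[0,0,0]},{"offset":[0,0,0.006],"twist":[0,0,0]},{"offset":[0,0,0.0075],"twist":[0,0,0]},{"offset":[0,0,0.0075],"twist":[0,0,0]},{"offset":[0,0,0.0075],"twist":[0,0,0]}]'
```

```text
t: 18.15
tool_pos: [0.4597, -0.1324, 0.0938]
tool_rot: [0.99, -2.981, -0.0]
contact_force: [-1.2, 0.8, 3.2]
opening: -0.0
grip_force: 2.0
```

```bash
python3 -m crank '[{"offset":[0,0,0.0007],"twist":[0,0,0]},{"offset":[0,0,0.0015],"twist":[0,0,0]},{"offset":[0,0,0.0015],"twist":[0,0,0]},{"offset":[0,0,0.0015],"twist":[0,0,0]}]'
```

```text
t: 18.65
tool_pos: [0.4601, -0.1324, 0.0938]
tool_rot: [0.991, -2.981, -0.0]
contact_force: [-5.1, 3.4, 11.6]
opening: -0.0001
grip_force: 6.0
```

```bash
python3 -m crank '[{"offset":[0.0002,0.0004,0.0004],"twist":[0,0,0]},{"offset":[0.0003,0.0008,0.0007],"twist":[0,0,0]},{"offset":[0.0003,0.0008,0.0007],"twist":[0,0,0]},{"offset":[0.0003,0.0008,0.0007],"twist":[0,0,0]}]'
python3 - <<'E'
from bub import *
a=get_image("wrist");c=get_image("side");save(a,"w7")
o=get_obs();print(o["t"],o["contact_force"])
try: bub(a)
except Exception as e: print(e)
E
```

```text
t: 19.15
tool_pos: [0.4599, -0.1324, 0.0937]
tool_rot: [-0.99, 2.981, -0.002]
contact_force: [-4.3, 2.7, 13.6]
opening: -0.0001
grip_force: 6.7
19.25 [-4.3680451   2.39668701 13.47378671]
hull ctr [217.65943137 208.68480587] dir [-0.8866097  -0.46251837] len -73.34047114207453 71.9056296567407 bubble -12.127368761186863 10.230008909848891 lines -25.88903263543671 19.461859708453144 offset mm 0.8989529328699765
```

View pics/w7.png

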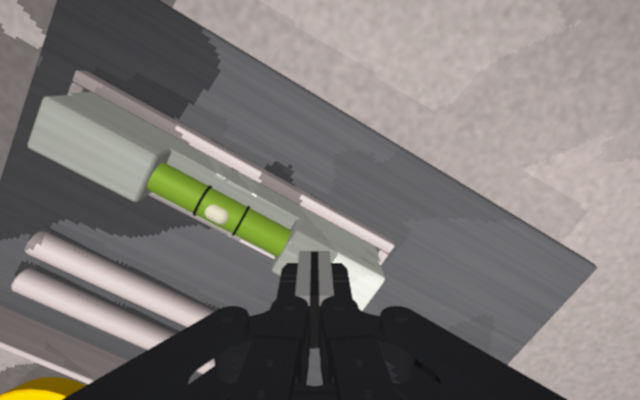

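The picture shows the bubble at about (217, 214), between the lines at (203, 198) and (240, 220). The level is seated, and the closed fingertips are pressing on its solid end.

```bash
python3 -m crank '[{"offset":[0,0,0.0001],"twist":[0,0,0]},{"offset":[0,0,0.0001],"twist":[0,0,0]},{"offset":[0,0,0.0001],"twist":[0,0,0]},{"offset":[0,0,0.0001],"twist":[0,0,0]},{"offset":[0,0,0.0001],"twist":[0,0,0]},{"offset":[0,0,0.0001],"twist":[0,0,0]},{"offset":[0,0,0.0001],"twist":[0,0,0]},{"offset":[0,0,0.0001],"twist":[0,0,0]}]' && python3 - <<'E'
from bub import *
bub(get_image("wrist"));f=get_obs()["contact_force"];print(f)
if 11<f[2]<18: print(finish_job())
E
```

```text
t: 20.25
tool_pos: [0.46, -0.1324, 0.0937]
tool_rot: [-0.99, 2.98, -0.002]
contact_force: [-5.1, 1.6, 14.0]
opening: 0.0005
grip_force: 7.0
hull ctr [217.71734475 208.70969716] dir [-0.88657904 -0.46257713] len -73.27756673250924 71.62122034156374 bubble -12.064712105958176 10.292640045296412 lines -25.825974859315252 19.69815803811884 offset mm 0.8611191548257119
[-5.33793214  2.16671843 14.41939305]
the job is handed in; nothing more can be done
None
```

The level is seated in the pocket, the foot is turned 90° counter-clockwise so the bubble sits about 0.9 mm off centre (limit 3 mm), and I handed the job in at about 20 s while still pressing down with about 14 N; the squeezer, cruet and salt bowl were not touched.

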